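Lock a water-filter cartridge into its bayonet station

TASK

Fit the blue-topped water-filter cartridge into the filter station: set its two lugs into the entry slots of the dark collar, push it down against the spring and twist it clockwise (seen from above) until it stops, then let go so that the spring lifts it into its lock. Work by feel and do not force the cartridge against the station, and leave the white cup, the spice jar and the tamper where they stand.

Things in the scene. Friction and masses are not known exactly. Their poses are not given: they have to be found in the camera images.
- cartridge: Loose filter cartridge, 0.2 to 0.33 kg, standing upright. Origin: centre of its underside; z up along its axis. White round barrel 48 mm across and 50 mm tall, lowest 4 mm tapered to 41 mm; blue cap disc 60 mm across from 50 to 56 mm up; blue wing grip on top. Two lugs point along its +x and -x, under the ends of the wing. A half turn gives the same part.
- cartridge_grip (a point): Centre of the blue wing grip, an upright bar on the cartridge cap: 52 mm long along x, 14 mm thick along y, 36 mm tall, its middle 73 mm and its top 91 mm above the cartridge underside. Grip it across its thickness. Axes as the cartridge.
- cartridge_lug (a point): Centre of the lug on the cartridge's +x side (a like one is opposite): 26.5 mm from the axis, 26 mm above the underside. A lug is 9 mm wide, 8 mm tall (22 to 30 mm above the underside) and reaches 33 mm from the axis.
- station: Fixed filter station. Origin: centre of its underside on the worktop; z up along the bore. White round base 124 mm across, 40 mm tall, two brass fittings on its +x side (to 83 mm from the axis); on it the dark collar, 76 mm outside, bore 52 mm. A sprung seat meets the cartridge underside at height 50 mm with 2.8 N and yields 700 N/m (13 N at 36 mm). Over 70 N on the station (contacts summed) is forcing.
- station_mouth (a point): Centre of the collar's top rim, 78 mm up; axes as the station. Two opposite entry slots, 11 mm wide at the bore, are cut down from the rim, a blue mark below each. They lie near the station's +x and -x but the pair is turned by up to 0.42 rad either way, differently each time: find them by feel or sight. Lug play about 0.045 rad. Lugs resting on the rim put the cartridge underside at 56 mm.
- station_lock (a point): Point on the bore axis 39 mm up: the cartridge underside is here once locked. Each slot leads down to a channel that runs clockwise (from above) below a lip: there the cartridge underside must be at 31 (hard bottom) to 36 mm. 1.31 rad on from the slot the roof rises 3 mm into a lock pocket (red rim mark), ending at a stop; on release the spring lifts the lugs into it. The collar stays fixed.
- espresso_cup: Small white espresso cup with a handle, 61x79x56 mm, loose; origin at the centre of its underside.
- spice_jar: Small jar with a red lid, 44 mm in diameter, 90 mm tall, loose; origin at the centre of its underside.
- tamper: Coffee tamper with a wooden handle, 58 mm in diameter, 94 mm tall, loose; origin at the centre of its underside.
Things that resemble listed ones, but are neither listed nor needed, are in the scene too. What is shaped like the cartridge but yellow is not meant.

How it is judged:
On the way:
1. the cartridge is pushed down against the spring, deeper than its lock, in the station (z of cartridge in the frame of station below 0.037 m and horizontal distance between cartridge and station below 0.006 m), for 0.1 s.
At the end, for the whole second after the job is handed in: The cartridge stands locked in the station: its underside 37.5 to 41.5 mm above the station's underside (held by the spring in the locking pocket), within 5 mm of the station's axis, upright within 0.09 rad, its lugs within 0.85 rad of the station's y axis, at rest and released (z of cartridge in the frame of station between 0.0375 and 0.0415 m and horizontal distance between cartridge and station below 0.005 m and angle between the x axis of cartridge and the y axis of station, either way round below 0.85 rad and angle between cartridge's own z axis and vertical below 0.09 rad and linear speed of cartridge below 0.02 m/s); the robot touches nothing.
It fails at once if the cartridge is forced against the station with more than 70 N (contact force between cartridge and station above 70 N).
It fails at once if the espresso cup, the spice jar or the tamper is shifted by more than 20 mm (distance of any of espresso_cup, spice_jar, tamper from where it was at the start of the episode above 0.02 m).
It also fails if it takes over 72 s, if anything falls off the work surface, if the arm or the gripper's body presses on something with over 40 N, if the wrist force passes 120 N, or if a joint passes its speed limit or range.

ROBOT

A 7-joint arm with a two-finger parallel gripper is mounted at the origin on a cart in front of the work surface, level with it; the furniture and walls round the work are solid. World frame = base frame: x ahead of the robot, y to its left, z up, the work surface at z = 0. Lengths are in m, angles in rad, forces in N, time in s.
With the tool pointing down it reaches from about 0.4 to 0.85 m from the base axis. Payload 10.4 kg.
Tool frame: the origin (TCP) lies between the finger pads; the fingertips stand 14 mm ahead of it and the grasp point (between the pads) lies 5 mm behind it; z points along the fingers, y is the line along which they close (so a half turn about z gives the same grasp; the last joint's range is limited). The gripper opens to 87 mm and grips with 3 to 60 N. Pads are 19 mm wide; open, the fingers measure 117 mm over their backs; the gripper's body (75 mm by 190 mm) begins 51 mm behind the grasp point.
Start: joints at [-1.237, 0.332, -0.065, 1.46, 0.022, 1.35, -0.088], TCP at [0.218, 0.586, 0.237] pointing down, gripper open.
Joint ranges: [-2.6, 2.6], [-0.5, 2.12], [-1.47, 1.34], [0.16, 2.42], [-1.27, 4.41], [0.06, 2.06], [-2.6, 2.6]. Speed limits (rad/s): [2.22, 2.22, 2.79, 2.79, 3.14, 3.14, 3.14].

INTERFACE

Orientations are given as a unit quaternion [x, y, z, w].
In Python, from bench import * gives the robot as it stands.
- The arm moves only by the tool drive_tool, never from a script. Its argument "deltas" is a list of rows, each a list of 7 numbers: the turn, a rotation vector about the tool's x, y, z in degrees, then the shift along the tool's x, y, z in m, then the closure, from -1 (fully open) to 1 (shut). A call has 1 to 12 rows; each row is the pose to reach, as a shift and turn from the pose commanded when the call began, along the tool's axes at that moment; what a row does not reach only later rows make up. A row lasts 1/10 s, in which the tool goes at most 50 mm and 8.59 degrees, less where a joint would pass 70% of its speed; a pose out of reach is approached as far as the arm can. A call with a gripper value outside its range is refused whole. The fingers move at their own pace and stop on an object; "squeeze" is the grip in N (left out, the last holds). Time passes only in rows, so rows that repeat a pose let the fingers close. It gives the time, the measured TCP pose, the force and the opening at its end, in the units of the state.
- read_state(): the state, without advancing time (a new reading comes with each control period).
- camera(name): name is "scene" or "top"; returns (picture, depth): 384x512x3 uint8, red, green, blue; 384x512 float32, m along the optical axis (not along the pixel's ray), 0 where there is no reading.
- camera_params(name): a dict with "K" (3x3 intrinsics, pixels), "R" (3x3) and "t" (3): a world point X has camera coordinates R X + t. Camera axes: x right, y down, z forward; pixel columns grow to the right and rows downward; lengths in m; the calibration is good to about 2 mm. A picture is of the moment at which its call begins. camera_params takes no time and is no camera call.
- close_job(): hands the job in, once; it reports no verdict.
Trained networks look in the newest picture that a camera, given by its name, has taken for a name from the list of things; names that differ only in an ending like _2 or _b are one class to them, and where a whole thing is asked for, a point or a joint stands for the part that bears it (a point fixed in the world has none). Each returns a list of dicts, best first, with "score" (0 to 1); they miss things now and then, are a little off and sometimes report something else, mostly with a low value. They report only what shows in the picture. A call takes as long as a camera call. They do not tell look-alikes from the thing itself.
- outline_of(label, camera): "pixels" (384x512 bool, what is visible of it) and "location" ([column, row] as shares, 0 to 1, of the picture: columns of its width, rows of its height, amid what is visible of it).
- tip_of(label, camera): "location" ([column, row] as shares, 0 to 1, of the picture: columns of its width, rows of its height: a listed point, or the origin of a listed thing).
The state is a dict: "time": time; "joint_positions": joint angles; "joint_vel": joint speeds; "joint_torque": joint torques, N m; "ee_pos": TCP position; "eef_rot": TCP orientation; "ft_force": force on the tool from outside, world axes, zero at the start; "torque": the same for the moment, N m; "width": finger opening in m.
Only numpy, scipy, OpenCV 4.12 (cv2) and the standard library are available. Lean on these libraries where they do the work, as an engineer would, in place of code of your own. Each camera call takes 0.05 s, during which the arm holds its last target. There are 200 camera calls.

## Working session

There is one attempt and no reset: what is moved stays moved. The work goes in short steps, Python scripts to look and compute and a tool call to move; the robot and the scene stay as the last step left them, time stands still between calls to the robot, and variables do not carry over. Pictures are saved under pics/ and viewed, on a budget of 10 in all, crops included, one or two more only if the job needs it, and the job is handed in when it is done.

Besides the shell and the picture viewer there is one more tool, called after ">>>" as name(argument=value, ...) on one line, values as JSON. drive_tool: Moves the arm, as the interface text tells. Its arguments: {"type":"object","properties":{"deltas":{"type":"array"},"squeeze":{"type":"number"}},"required":["deltas"]}

```bash
mkdir -p pics
cat > h.py <<'E'
from bench import *
import numpy as np, cv2
def unproj(name,u,v,d=None,z=None):
    p=camera_params(name);K,R,t=map(np.array,(p["K"],p["R"],p["t"]))
    r=np.linalg.inv(K)@np.array([u,v,1.0])
    o=-R.T@t; w=R.T@r
    s=d if d is not None else (z-o[2])/w[2]
    return o+w*s
E
python3 - <<'E'
from h import *
ims=[]
for n in("scene","top"):
    im,d=camera(n); np.savez("pics/%s0.npz"%n,im=im,d=d); ims.append(im)
    for l in("cartridge","station"):
        for r in outline_of(l,n)[:3]:
            m=r["pixels"]; vs,us=np.nonzero(m); dd=d[m]
            P=np.median(np.array([unproj(n,u,v,x) for u,v,x in zip(us,vs,dd) if x>0]),0)
            print(n,l,round(r["score"],2),np.array(r["location"])*[512,384],m.sum(),P.round(3))
    for l in("cartridge_grip","station_mouth","cartridge","cartridge_lug"):
        print(n,l,[(round(r["score"],2),(np.array(r["location"])*[512,384]).round()) for r in tip_of(l,n)[:4]])
cv2.imwrite("pics/a.png",cv2.cvtColor(np.vstack(ims),cv2.COLOR_RGB2BGR)[:, :])
for i,n in enumerate(("s","t")): cv2.imwrite("pics/a%s.png"%n,cv2.cvtColor(ims[i],cv2.COLOR_RGB2BGR))
print(read_state())
E
```

```text
scene cartridge 0.93 [234.3936 258.816 ] 637 [ 0.364 -0.192  0.056]
scene cartridge 0.78 [310.784  223.9104] 573 [ 0.587 -0.214  0.057]
scene cartridge 0.72 [267.8784 234.3168] 587 [ 0.481 -0.172  0.056]
scene station 0.62 [209.1008 171.1872] 1444 [0.48  0.117 0.04 ]
scene cartridge_grip [(0.91, array([313., 218.])), (0.79, array([268., 224.])), (0.63, array([229., 251.])), (0.6, array([305., 247.]))]
scene station_mouth [(0.85, array([204., 155.]))]
scene cartridge [(0.97, array([232., 272.])), (0.92, array([300., 266.])), (0.86, array([310., 235.])), (0.21, array([204., 156.]))]
scene cartridge_lug [(0.98, array([268., 230.])), (0.8, array([321., 232.])), (0.6, array([289., 257.])), (0.6, array([234., 273.]))]
top cartridge 0.84 [306.0224 242.112 ] 467 [ 0.37  -0.176  0.056]
top cartridge 0.81 [337.8176 187.8912] 492 [ 0.501 -0.262  0.056]
top cartridge 0.77 [309.1968 153.9072] 465 [ 0.588 -0.201  0.056]
top station 0.67 [179.9168 202.9824] 2037 [0.484 0.137 0.039]
top cartridge_grip [(0.89, array([304., 244.])), (0.83, array([315., 154.])), (0.8, array([296., 198.])), (0.68, array
[... 269 characters left out ...]
))]
{'time': 0.7, 'joint_positions': array([-1.23658014,  0.33217562, -0.06470519,  1.46007177,  0.02162472,
        1.349885  , -0.08849831]), 'joint_vel': array([-0.00017855,  0.00255193,  0.00027997,  0.00063303, -0.00184545,
       -0.00073461, -0.00160275]), 'joint_torque': array([-1.44068686e-03, -6.22915435e+01,  2.37638270e-02, -3.90044904e+01,
       -6.12198142e-02,  3.19985999e-02,  2.73890555e-05]), 'ee_pos': array([0.21830824, 0.58567525, 0.23660428]), 'eef_rot': array([1.77455947e-01, 9.84128742e-01, 7.68299630e-05, 1.32597971e-05]), 'ft_force': array([-0.1498533 ,  0.03860409, -0.67687001]), 'torque': array([ 0.0188581 , -0.01181603, -0.03005268]), 'width': 0.0870216165202925}
```

Run:
```python
import cv2,numpy as np
s=cv2.imread("pics/as.png");t=cv2.imread("pics/at.png")
a=cv2.resize(s[130:310,150:390],None,fx=2.2,fy=2.2,interpolation=3)[:, :]
b=cv2.resize(t[120:290,120:370],None,fx=2.2,fy=2.2,interpolation=3)
cv2.imwrite("pics/as1.png",cv2.resize(s,(800,600)));cv2.imwrite("pics/at1.png",cv2.resize(t,(800,600)))
```

```text
(no output)
```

View pics/as1.png

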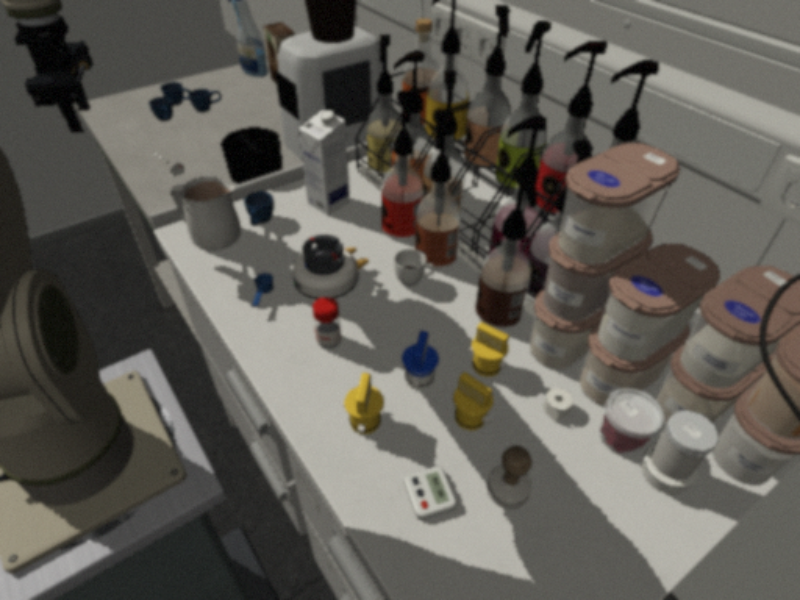

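View pics/at1.png

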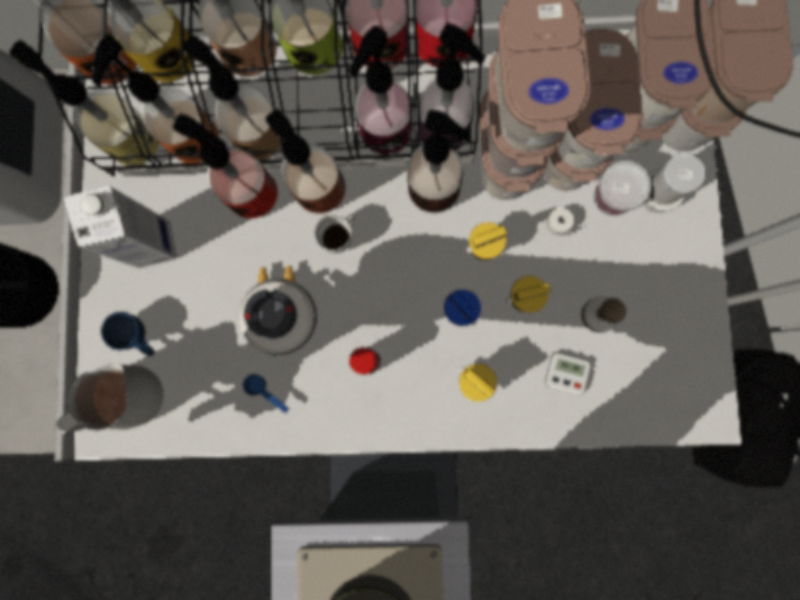

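Candidates (512x384 scene pixels): blue cartridge (268,230), and yellow look-alikes at (233,258), (303,255) and (313,223). In the top view the blue one is at (296,197), so I choose that. The station is at top (175,201). Next I'll measure both and check the choice in one crop.

```bash
cat >> h.py <<'E'
def cloud(n,im,d):
    p=camera_params(n);K,R,t=map(np.array,(p["K"],p["R"],p["t"]))
    v,u=np.nonzero(d>0); c=np.stack([(u-K[0,2])/K[0,0],(v-K[1,2])/K[1,1],np.ones(len(u))])*d[v,u]
    return (R.T@(c-t[:,None])).T, im[v,u].astype(int)
def fitc(P):
    A=np.c_[2*P,np.ones(len(P))]; s=np.linalg.lstsq(A,(P**2).sum(1),rcond=None)[0]
    return s[:2],np.sqrt(s[2]+s[:2]@s[:2])
E
python3 - <<'E'
from h import *
T=cv2.imread("pics/at.png")
for n in("scene","top"):
    f=np.load("pics/%s0.npz"%n); P,C=cloud(n,f["im"],f["d"])
    near=np.hypot(P[:,0]-.475,P[:,1]+.172)<.06
    blue=near&(C[:,2]>C[:,0]+40)
    cap=P[blue&(abs(P[:,2]-.056)<.008)]; 
    print(n,"cap",len(cap),cap.mean(0).round(4),np.ptp(cap,axis=0))
    (c,r),a=cv2.minEnclosingCircle(cap[:,:2].astype(np.float32)),0; print(" circ",c,r)
    w=P[blue&(P[:,2]>.080)]; print(" wing z",np.percentile(w[:,2],[5,50,95]),len(w))
    if len(w)>5: print(cv2.minAreaRect(w[:,:2].astype(np.float32)),w.mean(0)); e=np.linalg.eigh(np.cov(w[:,:2].T))[1][:,1]; print(np.arctan2(e[1],e[0]))
    st=np.hypot(P[:,0]-.48,P[:,1]-.135)<.11
    rim=P[st&(abs(P[:,2]-.078)<.006)]; print(" rim",len(rim),cv2.minEnclosingCircle(rim[:,:2].astype(np.float32)))
    base=P[st&(abs(P[:,2]-.040)<.004)]; print(" base",len(base),cv2.minEnclosingCircle(base[:,:2].astype(np.float32)))
    br=st&(C[:,0]>C[:,2]+50)&(P[:,2]<.06)&(C[:,1]>C[:,2]+20); print(" brass",br.sum(),P[br].mean(0))
    red=st&(C[:,0]>C[:,1]+40)&(C[:,0]>C[:,2]+40)&(P[:,2]>.05); print(" red",P[red].round(3).tolist()[:12])
    bl=st&(C[:,2]>C[:,0]+30)&(P[:,2]>.035); print(" blue",P[bl].round(3).tolist()[:12])
a=cv2.resize(T[160:240,140:220],(400,400),interpolation=cv2.INTER_CUBIC);b=cv2.resize(T[160:240,256:336],(400,400),interpolation=cv2.INTER_CUBIC)
S=cv2.imread("pics/as.png")
c=cv2.resize(S[135:205,175:245],(400,400)); cv2.imwrite("pics/b.png",cv2.resize(np.hstack([a,b,]),(800,400)))
cv2.imwrite("pics/c.png",np.hstack([c,cv2.resize(S[190:260,235:305],(400,400))]))
cv2.imwrite("pics/bc.png",cv2.resize(np.vstack([cv2.imread("pics/b.png"),cv2.imread("pics/c.png")]),(600,600)))
E
```

```text
scene cap 216 [ 0.4844 -0.1667  0.0564] [0.05585449 0.05563397 0.01164942]
 circ (0.48718884587287903, -0.16277381777763367) 0.028784187510609627
 wing z [0.08431926 0.09095567 0.09260686] 78
((0.4863346219062805, -0.1628911793231964), (0.047382764518260956, 0.011605435982346535), 39.04907989501953) [ 0.48322412 -0.16577905  0.09035401]
-2.443959503026333
 rim 224 ((0.48861145973205566, 0.14066118001937866), 0.03977000340819359)
 base 329 ((0.4867666959762573, 0.13864216208457947), 0.057689618319272995)
 brass 27 [0.5571745  0.13338549 0.02574834]
 red [[0.485, 0.179, 0.077], [0.485, 0.174, 0.08]]
 blue []
top cap 237 [ 0.4843 -0.1576  0.0556] [0.05242166 0.05232235 0.01207969]
 circ (0.485421746969223, -0.15834632515907288) 0.02726030722260475
 wing z [0.08667184 0.08961593 0.09276405] 120
((0.4852738380432129, -0.15864600241184235), (0.04876682907342911, 0.013082420453429222), 41.07754135131836) [ 0.48463025 -0.15902443  0.08980334]
-2.4062491481690684
 rim 362 ((0.48533788323402405, 0.14479123055934906), 0.03854679688811302)
 base 634 ((0.4846154451370239, 0.14473719894886017), 0.05733622610569)
 brass 90 [0.55384791 0.14639183 0.02338911]
 red [[0.491, 0.113, 0.078], [0.488, 0.113, 0.076], [0.483, 0.179, 0.08], [0.483, 0.176, 0.079], [0.482, 0.173, 0.081], [0.481, 0.18, 0.075], [0.48, 0.177, 0.079], [0.48, 0.174, 0.078], [0.478, 0.179, 0.08], [0.478, 0.177, 0.076], [0.478, 0.174, 0.077]]
 blue []
```

View pics/bc.png

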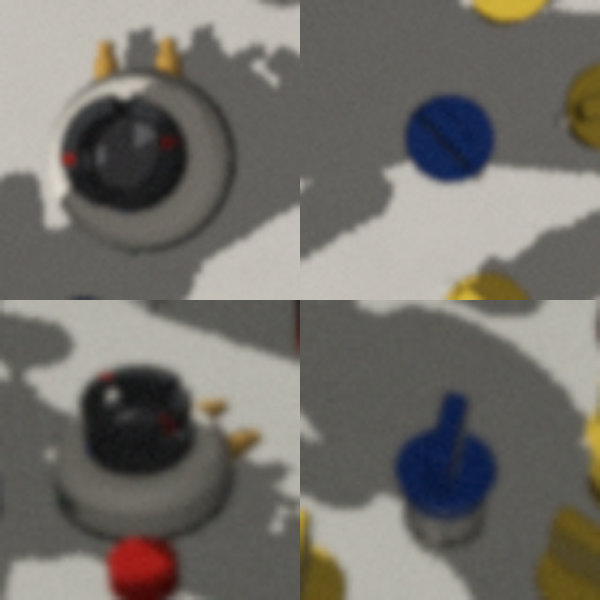

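Both views confirm the choice: the blue wing cartridge is at top-crop (450,138). The collar's red marks are at (68,158) and (167,143) in the crop, which is ±y, and there is a notch near (122,105). I'll unwrap the rim and collar side to get the slot angle.

Run:
```python
from h import *
rows=[]
for n,c in(("top",(.4850,.1447)),("scene",(.4882,.1402))):
    f=np.load("pics/%s0.npz"%n); im=f["im"]; p=camera_params(n);K,R,t=map(np.array,(p["K"],p["R"],p["t"]))
    def samp(r,z,a):
        X=np.stack([c[0]+r*np.cos(a),c[1]+r*np.sin(a),z+0*a]); q=K@(R@X+t[:,None]); q=(q[:2]/q[2]).astype(np.float32)
        return cv2.remap(im,q[0][None],q[1][None],cv2.INTER_LINEAR)[0]
    a=np.radians(np.arange(-180,180,.5))
    A=np.array([samp(r,.078,a) for r in np.linspace(.022,.042,30)]); B=np.array([samp(.038,z,a) for z in np.linspace(.078,.04,30)])
    rows+=[np.repeat(A,4,0),np.repeat(B,4,0)]
    if n=="top":
        for lo,hi in((-45,45),(135,225)):
            aa=np.radians(np.arange(lo,hi,4)); print([(int(np.degrees(x)),int(g)) for x,g in zip(aa,np.mean([samp(r,.078,aa).mean(1) for r in np.linspace(.028,.036,9)],0))])
o=np.clip(np.vstack(rows)*2.2,0,255).astype(np.uint8)
o=cv2.cvtColor(o,cv2.COLOR_RGB2BGR)
for k in range(-180,180,30): cv2.putText(o,str(k),((k+180)*2,10),0,.35,(0,255,255)); cv2.line(o,((k+180)*2,0),((k+180)*2,480),(0,255,255),1) if k%90==0 else 0
print(o.shape); cv2.imwrite("pics/d.png",o)
```

```text
[(-45, 51), (-41, 53), (-37, 54), (-33, 55), (-29, 57), (-25, 56), (-21, 53), (-17, 56), (-13, 68), (-9, 80), (-5, 80), (-1, 70), (3, 61), (7, 60), (11, 65), (14, 67), (19, 67), (23, 65), (27, 66), (31, 66), (35, 65), (39, 65), (43, 66)]
[(135, 33), (139, 33), (143, 33), (147, 33), (151, 32), (155, 32), (159, 31), (163, 31), (167, 32), (171, 32), (175, 29), (179, 30), (183, 29), (187, 29), (191, 29), (195, 30), (199, 30), (203, 30), (207, 29), (211, 29), (215, 28), (219, 28), (223, 28)]
(480, 720, 3)
```

View pics/d.png

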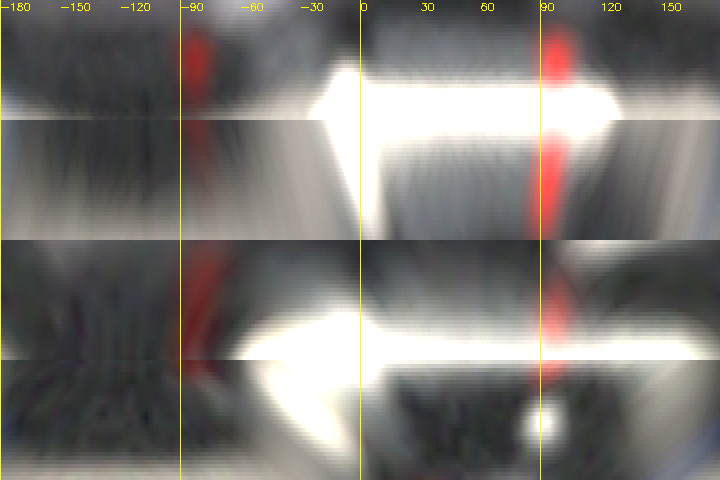

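The slot axis is at about -7° in world yaw: the bright notch is at -7°, and the red marks at 97°/-82° agree at 75° on. The wing is at about 41°. I'll approach with tool y at -49°.

```bash
cat >> h.py <<'E'
from scipy.spatial.transform import Rotation as Ro
def rel(pos,yaw):  # yaw: world angle of tool y, deg, tool pointing down
    s=read_state(); R0=Ro.from_quat(s["eef_rot"]); y=np.radians(yaw); Y=np.array([np.cos(y),np.sin(y),0]);Z=np.array([0,0,-1.])
    R1=Ro.from_matrix(np.c_[np.cross(Y,Z),Y,Z]); rv=np.degrees((R0.inv()*R1).as_rotvec())
    Yc=R0.as_matrix()[:,1]
    print("t",round(s["time"],2),"pos",s["ee_pos"].round(4),"yaw",np.degrees(np.arctan2(Yc[1],Yc[0])).round(1),"q7 %.2f"%s["joint_positions"][6],"w %.4f"%s["width"],"F",s["ft_force"].round(1),"M",s["torque"].round(2))
    print("turn",rv.round(1),"shift",R0.inv().apply(np.array(pos)-s["ee_pos"]).round(4))
E
python3 -c "
from h import *
rel((.486,-.1607,.2),-49)"
```

```text
t 0.7 pos [0.2183 0.5857 0.2366] yaw 69.6 q7 -0.09 w 0.0870 F [-0.1  0.  -0.7] M [ 0.02 -0.01 -0.03]
turn [  0.   -0.  118.6] shift [-0.5115 -0.6059  0.0365]
```

>>> drive_tool(deltas=[[0, 0, 60, -0.255, -0.303, 0, -1], [0, 0, 60, -0.255, -0.303, 0, -1], [0, 0, 60, -0.255, -0.303, 0, -1], [0, 0, 60, -0.255, -0.303, 0, -1], [0, 0, 60, -0.255, -0.303, 0, -1], [0, 0, 60, -0.255, -0.303, 0, -1], [0, 0, 118.6, -0.5115, -0.606, 0.036, -1], [0, 0, 118.6, -0.5115, -0.606, 0.036, -1], [0, 0, 118.6, -0.5115, -0.606, 0.036, -1], [0, 0, 118.6, -0.5115, -0.606, 0.036, -1], [0, 0, 118.6, -0.5115, -0.606, 0.036, -1], [0, 0, 118.6, -0.5115, -0.606, 0.036, -1]])

```text
time: 1.9
ee_pos: [0.4207, 0.0195, 0.215]
eef_rot: [0.883, 0.47, 0.001, -0.0]
ft_force: [2.2, 0.4, -0.7]
width: 0.0871
```

```bash
python3 -c "
from h import *
rel((.486,-.1607,.15),-49)"
```

```text
t 1.9 pos [0.4207 0.0195 0.215 ] yaw -33.9 q7 -0.81 w 0.0871 F [ 2.2  0.4 -0.7] M [-0.02  0.02 -0.01]
turn [ 0.  -0.1 15.1] shift [-0.1132  0.1547  0.0649]
```

>>> drive_tool(deltas=[[0, 0, 15, -0.057, 0.077, 0.033, -1], [0, 0, 15, -0.057, 0.077, 0.033, -1], [0, 0, 15, -0.113, 0.1547, 0.065, -1], [0, 0, 15, -0.113, 0.1547, 0.065, -1], [0, 0, 15, -0.113, 0.1547, 0.065, -1], [0, 0, 15, -0.113, 0.1547, 0.065, -1], [0, 0, 15, -0.113, 0.1547, 0.065, -1], [0, 0, 15, -0.113, 0.1547, 0.065, -1]])

```text
time: 2.7
ee_pos: [0.4871, -0.1567, 0.1503]
eef_rot: [0.935, 0.355, 0.001, -0.0]
ft_force: [-0.1, -0.0, 0.4]
width: 0.0873
```

Run:
```python
from h import *
rel((.486,-.1607,.075),-49)
im,d=camera("scene"); cv2.imwrite("pics/e.png",cv2.cvtColor(cv2.resize(im[150:300,170:370],(800,600),interpolation=2),cv2.COLOR_RGB2BGR))
```

```text
t 2.7 pos [ 0.4871 -0.1567  0.1503] yaw -48.5 q7 -0.50 w 0.0873 F [-0.1 -0.   0.4] M [-0.09  0.07 -0.04]
turn [-0.  -0.1  0.5] shift [-0.0036  0.0023  0.0753]
```

View pics/e.png

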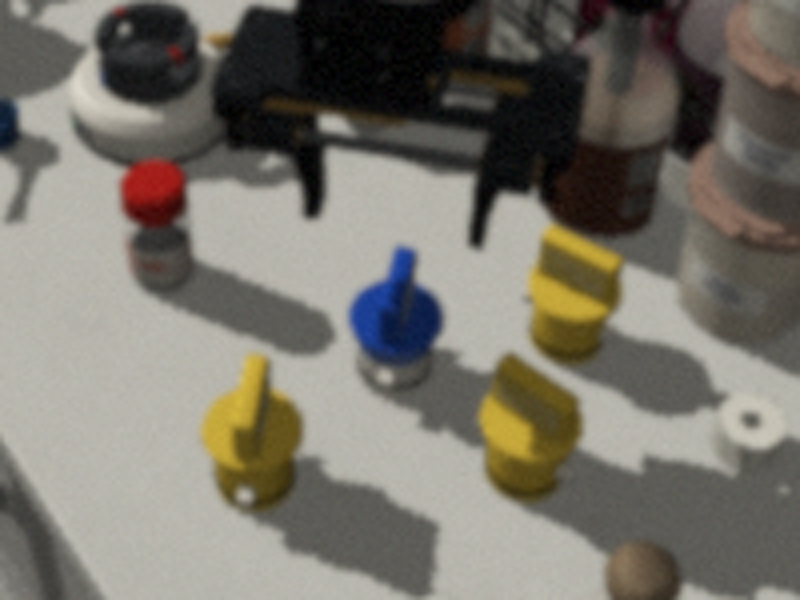

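The blue wing at (402,275) lies between the fingertips at (313,210) and (475,240), and the path down is clear. I'll descend and grip.

>>> drive_tool(deltas=[[0, 0, 0.5, -0.0036, 0.0023, 0.03, -1], [0, 0, 0.5, -0.0036, 0.0023, 0.055, -1], [0, 0, 0.5, -0.0036, 0.0023, 0.07, -1], [0, 0, 0.5, -0.0036, 0.0023, 0.075, -1], [0, 0, 0.5, -0.0036, 0.0023, 0.075, -1], [0, 0, 0.5, -0.0036, 0.0023, 0.075, 1], [0, 0, 0.5, -0.0036, 0.0023, 0.075, 1], [0, 0, 0.5, -0.0036, 0.0023, 0.075, 1], [0, 0, 0.5, -0.0036, 0.0023, 0.075, 1], [0, 0, 0.5, -0.0036, 0.0023, 0.075, 1], [0, 0, 0.5, -0.0036, 0.0023, 0.075, 1], [0, 0, 0.5, -0.0036, 0.0023, 0.075, 1]], squeeze=30)

```text
time: 3.95
ee_pos: [0.4856, -0.1622, 0.0747]
eef_rot: [0.937, 0.35, -0.0, -0.0]
ft_force: [0.5, -0.1, 0.3]
width: 0.0392
```

>>> drive_tool(deltas=[[0, 0, 0, 0, 0, 0, 1], [0, 0, 0, 0, 0, -0.03, 1], [0, 0, 0, 0, 0, -0.08, 1], [0, 0, 0, 0, 0, -0.12, 1], [0, 0, 0, 0, 0, -0.12, 1], [0, 0, 0, 0, 0, -0.12, 1], [0, 0, 0, 0, 0, -0.12, 1]])

```text
time: 4.65
ee_pos: [0.485, -0.162, 0.1937]
eef_rot: [0.937, 0.35, -0.001, -0.0]
ft_force: [0.1, -0.4, 0.3]
width: 0.0006
```

Run:
```python
from h import *
rel((.486,.143,.20),-97)
s=read_state()
for n in("scene","top"):
    im,d=camera(n); P,C=cloud(n,im,d)
    b=(C[:,2]>C[:,0]+40)&(np.hypot(P[:,0]-.486,P[:,1]+.16)<.06)
    z0=s["ee_pos"][2]-.075
    cap=P[b&(abs(P[:,2]-z0-.056)<.006)]
    if len(cap)>20: print(n,len(cap),cap.mean(0).round(4),cv2.minEnclosingCircle(cap[:,:2].astype(np.float32)))
    w=P[b]; print(n,len(w), np.percentile(w[:,2],[2,50,98]).round(4) if len(w) else 0,"expect cap z",z0+.056)
cv2.imwrite("pics/f.png",cv2.cvtColor(cv2.resize(camera("scene")[0][120:270,190:390],(800,600),interpolation=2),cv2.COLOR_RGB2BGR))
```

```text
t 4.65 pos [ 0.485  -0.162   0.1937] yaw -49.1 q7 -0.54 w 0.0006 F [ 0.1 -0.4  0.3] M [-0.1   0.16 -0.02]
turn [-0.   0.1 47.9] shift [ 0.2006 -0.2298 -0.0062]
scene 353 [0.0527 0.057  0.0928] expect cap z 0.17465752518685448
top 0 0 expect cap z 0.17465752518685448
```

View pics/f.png

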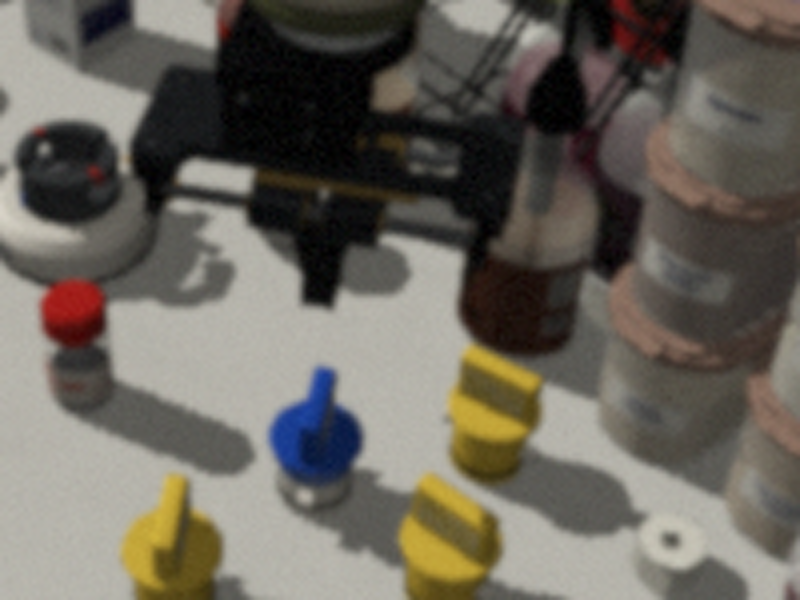

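I lifted too early: the fingers were still at 39 mm and closed above the wing. The cartridge at (318,440) still stands upright. I'll reopen, descend, and check the width before lifting.

>>> drive_tool(deltas=[[0, 0, 0, 0, 0, 0, -0.2], [0, 0, 0, 0, 0, 0, -0.2], [0, 0, 0, 0, 0, 0, -0.2], [0, 0, 0, 0, 0, 0, -0.2], [0, 0, 0, 0, 0, 0, -0.2], [0, 0, 0, 0, 0, 0, -0.2], [0, 0, 0, 0, 0, 0, -0.2], [0, 0, 0, 0, 0, 0, -0.2], [0, 0, 0, 0, 0, 0, -0.2]])

```text
time: 5.7
ee_pos: [0.4856, -0.1622, 0.1947]
eef_rot: [0.937, 0.35, 0.0, -0.0]
ft_force: [-0.2, 0.2, 0.1]
width: 0.0519
```

Run:
```python
from h import *
rel((.486,-.161,.075),-49)
im,d=camera("scene"); P,C=cloud("scene",im,d)
b=(C[:,2]>C[:,0]+40)&(np.hypot(P[:,0]-.486,P[:,1]+.16)<.07)
cap=P[b&(abs(P[:,2]-.056)<.008)]; w=P[b&(P[:,2]>.08)]
print(cv2.minEnclosingCircle(cap[:,:2].astype(np.float32)),cv2.minAreaRect(w[:,:2].astype(np.float32)))
```

```text
t 5.7 pos [ 0.4856 -0.1622  0.1947] yaw -49.1 q7 -0.54 w 0.0519 F [-0.2  0.2  0.1] M [-0.11  0.08 -0.03]
turn [-0.  -0.  -0.1] shift [ 0.0011 -0.0006  0.1197]
((0.48805785179138184, -0.16162410378456116), 0.029215730726718903) ((0.4873127043247223, -0.16202452778816223), (0.04999900236725807, 0.013487881049513817), 43.08852767944336)
```

Unmoved. I'll go down and close with enough time.

>>> drive_tool(deltas=[[0, 0, 0, 0.001, 0, 0.04, -0.2], [0, 0, 0, 0.001, 0, 0.08, -0.2], [0, 0, 0, 0.001, 0, 0.11, -0.2], [0, 0, 0, 0.001, 0, 0.1195, -0.2], [0, 0, 0, 0.001, 0, 0.1195, 1], [0, 0, 0, 0.001, 0, 0.1195, 1], [0, 0, 0, 0.001, 0, 0.1195, 1], [0, 0, 0, 0.001, 0, 0.1195, 1], [0, 0, 0, 0.001, 0, 0.1195, 1], [0, 0, 0, 0.001, 0, 0.1195, 1], [0, 0, 0, 0.001, 0, 0.1195, 1], [0, 0, 0, 0.001, 0, 0.1195, 1]], squeeze=35)

```text
time: 6.95
ee_pos: [0.4867, -0.1616, 0.0756]
eef_rot: [0.937, 0.35, 0.0, 0.0]
ft_force: [-0.8, 0.2, 5.7]
width: 0.0139
```

>>> drive_tool(deltas=[[0, 0, 0, 0, 0, 0, 1], [0, 0, 0, 0, 0, 0, 1], [0, 0, 0, 0, 0, 0, 1]])

```text
time: 7.25
ee_pos: [0.4866, -0.1616, 0.0756]
eef_rot: [0.937, 0.35, 0.0, 0.0]
ft_force: [-1.4, 0.7, 6.0]
width: 0.0137
```

>>> drive_tool(deltas=[[0, 0, 0, 0, 0, -0.03, 1], [0, 0, 0, 0, 0, -0.07, 1], [0, 0, 0, 0, 0, -0.11, 1], [0, 0, 0, 0, 0, -0.13, 1], [0, 0, 0, 0, 0, -0.13, 1], [0, 0, 0, 0, 0, -0.13, 1]])

```text
time: 7.85
ee_pos: [0.4858, -0.1613, 0.2041]
eef_rot: [0.937, 0.35, -0.0, -0.0]
ft_force: [-0.9, 0.4, -3.7]
width: 0.0139
```

Run:
```python
from h import *
rel((.486,.143,.20),-97)
s=read_state()
for n in("scene","top"):
    im,d=camera(n); P,C=cloud(n,im,d)
    b=(C[:,2]>C[:,0]+40)&(np.hypot(P[:,0]-.486,P[:,1]+.16)<.06)
    z0=s["ee_pos"][2]-.075
    w=P[b]; print(n,len(w), np.percentile(w[:,2],[2,50,98]).round(4) if len(w) else 0,"expect cap z",z0+.056)
    cap=P[b&(abs(P[:,2]-z0-.056)<.008)]
    if len(cap)>20: print(n,len(cap),cap.mean(0).round(4),cv2.minEnclosingCircle(cap[:,:2].astype(np.float32)))
```

```text
t 7.85 pos [ 0.4858 -0.1613  0.2041] yaw -49.1 q7 -0.54 w 0.0139 F [-0.9  0.4 -3.7] M [-0.09  0.16  0.03]
turn [-0.   0.  47.9] shift [ 0.1995 -0.2297  0.0043]
scene 332 [0.1815 0.1859 0.2211] expect cap z 0.18509913132750067
scene 203 [ 0.479  -0.1679  0.1852] ((0.48529136180877686, -0.16095693409442902), 0.029016390442848206)
top 0 0 expect cap z 0.18509913132750067
```

```bash
python3 -c "
from h import *
rel((.4865,.142,.20),-97)
for n in('scene','top'):
    f=np.load('pics/%s0.npz'%n); P,C=cloud(n,f['im'],f['d']); r=np.hypot(P[:,0]-.4865,P[:,1]-.142)
    b=P[(r<.07)&(abs(P[:,2]-.04)<.003)]
    # edge points of base disc: per-angle max radius
    for c0 in[np.array([.4865,.142])]*1:
        for _ in range(4):
            a=np.arctan2(b[:,1]-c0[1],b[:,0]-c0[0]); rr=np.hypot(b[:,0]-c0[0],b[:,1]-c0[1]); k=(a*12/np.pi).astype(int)
            e=np.array([b[k==j][rr[k==j].argmax()] for j in set(k) if (k==j).sum()>3 and rr[k==j].max()>.053]); c0,R_=fitc(e[:,:2])
    print(n,c0,R_,len(e))
"
```

```text
t 7.95 pos [ 0.4853 -0.1612  0.2034] yaw -49.1 q7 -0.54 w 0.0135 F [ 0.2 -0.4 -3.8] M [-0.09  0.15 -0.02]
turn [-0.1  0.2 47.9] shift [ 0.1996 -0.2283  0.0034]
scene [0.48754388 0.13983366] 0.05550299089262187 16
top [0.48514977 0.1440765 ] 0.05518491976988305 23
```

>>> drive_tool(deltas=[[0, 0, 24, 0.1, -0.115, 0.002, 1], [0, 0, 24, 0.1, -0.115, 0.002, 1], [0, 0, 24, 0.1, -0.115, 0.002, 1], [0, 0, 47.9, 0.198, -0.229, 0.004, 1], [0, 0, 47.9, 0.198, -0.229, 0.004, 1], [0, 0, 47.9, 0.198, -0.229, 0.004, 1], [0, 0, 47.9, 0.198, -0.229, 0.004, 1], [0, 0, 47.9, 0.198, -0.229, 0.004, 1], [0, 0, 47.9, 0.198, -0.229, 0.004, 1], [0, 0, 47.9, 0.198, -0.229, 0.004, 1]])

```text
time: 8.95
ee_pos: [0.4857, 0.1397, 0.2002]
eef_rot: [0.998, -0.061, -0.001, 0.001]
ft_force: [0.1, -0.4, -3.0]
width: 0.0135
```

```bash
python3 -c "
from h import *
rel((.4865,.142,.153),-97)
print(read_state()['joint_positions'].round(2))"
```

```text
t 8.95 pos [0.4857 0.1397 0.2002] yaw -97.0 q7 -2.02 w 0.0135 F [ 0.1 -0.4 -3. ] M [-0.05  0.15 -0.01]
turn [ 0.1  0.1 -0. ] shift [ 0.0006 -0.0025  0.0472]
[-0.86  0.09  0.52  1.85 -0.05  1.22 -2.02]
```

>>> drive_tool(deltas=[[0, 0, 0, 0.002, -0.001, 0.03, 1], [0, 0, 0, 0.002, -0.001, 0.04, 1], [0, 0, 0, 0.002, -0.001, 0.046, 1], [0, 0, 0, 0.002, -0.001, 0.05, 1], [0, 0, 0, 0.002, -0.001, 0.053, 1], [0, 0, 0, 0.002, -0.001, 0.056, 1], [0, 0, 0, 0.002, -0.001, 0.059, 1], [0, 0, 0, 0.002, -0.001, 0.059, 1]])

```text
time: 9.75
ee_pos: [0.4878, 0.1424, 0.1422]
eef_rot: [0.998, -0.061, -0.0, -0.0]
ft_force: [-1.9, 2.5, -2.4]
width: 0.0141
```

Run:
```python
from h import *
rel((.4878,.1405,.135),-97)
im,d=camera("scene");t,_=camera("top")
cv2.imwrite("pics/g.png",cv2.cvtColor(cv2.resize(im[110:215,150:290],(800,600),interpolation=2),cv2.COLOR_RGB2BGR))
```

```text
t 9.75 pos [0.4878 0.1424 0.1422] yaw -96.9 q7 -1.99 w 0.0141 F [-1.9  2.5 -2.4] M [0.74 0.79 0.03]
turn [-0.   0.   0.1] shift [0.0002 0.0019 0.0072]
```

View pics/g.png

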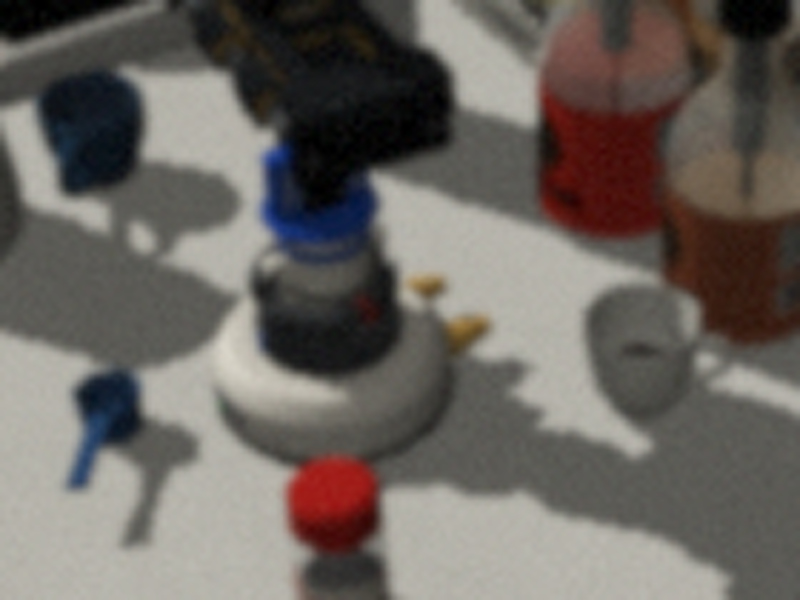

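The barrel is inside the collar bore (cap at (318,210), collar at (325,315)) with light side forces. The blue mark at (262,335), below the near slot, lies on the left side of the collar. I'll keep lowering gently and easing sideways.

>>> drive_tool(deltas=[[0, 0, 0, -0.0005, -0.001, 0.003, 1], [0, 0, 0, -0.0005, -0.001, 0.006, 1], [0, 0, 0, -0.0005, -0.001, 0.009, 1], [0, 0, 0, -0.0005, -0.001, 0.0105, 1], [0, 0, 0, -0.0005, -0.001, 0.012, 1], [0, 0, 0, -0.0005, -0.001, 0.012, 1]])

```text
time: 10.45
ee_pos: [0.4876, 0.1427, 0.1299]
eef_rot: [0.998, -0.061, -0.0, 0.0]
ft_force: [-0.7, 1.6, -4.6]
width: 0.014
```

```bash
python3 -c "
from h import *
rel((.4878,.1405,.125),-97)"
```

```text
t 10.45 pos [0.4876 0.1427 0.1299] yaw -97.0 q7 -1.98 w 0.0140 F [-0.7  1.6 -4.6] M [ 0.15  0.48 -0.  ]
turn [0. 0. 0.] shift [0.0004 0.0022 0.0049]
```

>>> drive_tool(deltas=[[0, 0, 0, 0, -0.0005, 0.0015, 1], [0, 0, 0, 0, -0.0005, 0.003, 1], [0, 0, 0, 0, -0.0005, 0.003, 1]])

```text
time: 10.75
ee_pos: [0.4878, 0.1433, 0.127]
eef_rot: [0.998, -0.061, 0.0, 0.0]
ft_force: [-0.1, -0.1, -3.0]
width: 0.0137
```

>>> drive_tool(deltas=[[0, 0, 0, 0, 0, 0.0015, 1], [0, 0, 0, 0, 0, 0.003, 1], [0, 0, 0, 0, 0, 0.003, 1]])

```text
time: 11.05
ee_pos: [0.4878, 0.1434, 0.1242]
eef_rot: [0.998, -0.061, 0.0, -0.0]
ft_force: [-0.8, -0.9, -0.8]
width: 0.0138
```

The lugs dropped into the slots with no rim contact (underside about 48.7 mm, low force). The wrist can't turn far enough clockwise from here, with q7 at -1.98. So I'll let go, turn the gripper half a turn and regrip.

>>> drive_tool(deltas=[[0, 0, 0, 0, 0, 0, -1], [0, 0, 0, 0, 0, 0, -1], [0, 0, 0, 0, 0, 0, -1], [0, 0, 0, 0, 0, 0, -1], [0, 0, 0, 0, 0, 0, -1], [0, 0, 0, 0, 0, 0, -1], [0, 0, 0, 0, 0, 0, -1], [0, 0, 0, 0, 0, -0.03, -1], [0, 0, 0, 0, 0, -0.06, -1], [0, 0, 0, 0, 0, -0.06, -1]])

```text
time: 12.05
ee_pos: [0.4897, 0.144, 0.1879]
eef_rot: [0.998, -0.061, 0.003, -0.002]
ft_force: [0.5, 0.0, -0.7]
width: 0.0834
```

>>> drive_tool(deltas=[[0, 0, -90, 0, 0, 0, -1], [0, 0, -90, 0, 0, 0, -1], [0, 0, -90, 0, 0, 0, -1], [0, 0, -90, 0, 0, 0, -1], [0, 0, -90, 0, 0, 0, -1], [0, 0, -90, 0, 0, 0, -1], [0, 0, -90, 0, 0, 0, -1], [0, 0, -90, 0, 0, 0, -1], [0, 0, -90, 0, 0, 0, -1], [0, 0, -90, 0, 0, 0, -1], [0, 0, -90, 0, 0, 0, -1], [0, 0, -90, 0, 0, 0, -1]])

```text
time: 13.25
ee_pos: [0.4875, 0.1434, 0.1837]
eef_rot: [0.748, 0.663, -0.0, -0.0]
ft_force: [-0.2, 0.1, 0.5]
width: 0.0868
```

>>> drive_tool(deltas=[[0, 0, -90, 0, 0, 0, -0.2], [0, 0, -90, 0, 0, 0, -0.2], [0, 0, -90, 0, 0, 0, -0.2], [0, 0, -90, 0, 0, 0, -0.2], [0, 0, -90, 0, 0, 0, -0.2], [0, 0, -90, 0, 0, 0, -0.2], [0, 0, -90, 0, 0, 0, -0.2], [0, 0, -90, 0, 0, 0, -0.2], [0, 0, -90, 0, 0, 0, -0.2], [0, 0, -90, 0, 0, 0, -0.2], [0, 0, -90, 0, 0, 0, -0.2], [0, 0, -90, 0, 0, 0, -0.2]])

```text
time: 14.45
ee_pos: [0.4876, 0.1433, 0.1839]
eef_rot: [0.062, 0.998, -0.0, -0.0]
ft_force: [1.3, 0.3, -0.4]
width: 0.0521
```

Run:
```python
from h import *
rel((.4878,.1434,.126),83)
im,d=camera("scene");P,C=cloud("scene",im,d)
b=(C[:,2]>C[:,0]+40)&(np.hypot(P[:,0]-.488,P[:,1]-.143)<.05)&(P[:,2]>.08)
w=P[b];print(np.percentile(w[:,2],[5,30,50,70,97]).round(4)); w=w[w[:,2]>.128]; print(len(w),cv2.minAreaRect(w[:,:2].astype(np.float32)))
cv2.imwrite("pics/i.png",cv2.cvtColor(cv2.resize(im[110:215,150:290],(800,600),interpolation=2),cv2.COLOR_RGB2BGR))
```

```text
t 14.45 pos [0.4876 0.1433 0.1839] yaw 82.9 q7 1.11 w 0.0521 F [ 1.3  0.3 -0.4] M [-0.03  0.03 -0.01]
turn [-0.  -0.  -0.1] shift [-0.0002  0.0001  0.0579]
[0.1029 0.1055 0.1072 0.1369 0.1411]
71 ((0.4831244945526123, 0.13872632384300232), (0.0468878336250782, 0.03773297742009163), 36.449684143066406)
```

View pics/i.png

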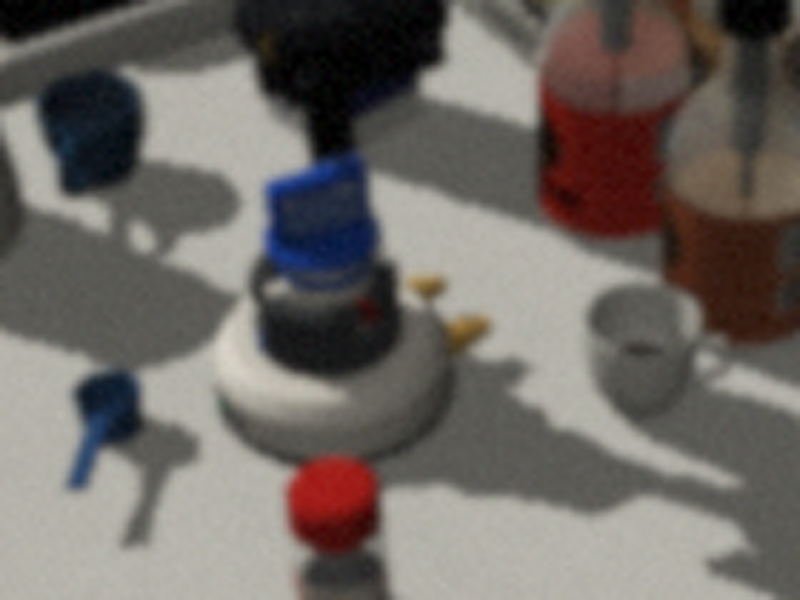

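The cartridge at (320,230) stands upright in the collar with the wing top 141 mm up (underside 50 mm, on the seat), so the lugs are in the slots. Regripping.

>>> drive_tool(deltas=[[0, 0, 0, 0, 0, 0.025, -0.2], [0, 0, 0, 0, 0, 0.045, -0.2], [0, 0, 0, 0, 0, 0.055, -0.2], [0, 0, 0, 0, 0, 0.0585, -0.2], [0, 0, 0, 0, 0, 0.0585, 1], [0, 0, 0, 0, 0, 0.0585, 1], [0, 0, 0, 0, 0, 0.0585, 1], [0, 0, 0, 0, 0, 0.0585, 1], [0, 0, 0, 0, 0, 0.0585, 1], [0, 0, 0, 0, 0, 0.0585, 1], [0, 0, 0, 0, 0, 0.0585, 1], [0, 0, 0, 0, 0, 0.0585, 1]], squeeze=50)

```text
time: 15.7
ee_pos: [0.4878, 0.1434, 0.1258]
eef_rot: [0.061, 0.998, 0.0, 0.0]
ft_force: [-0.5, -0.1, 0.2]
width: 0.0141
```

>>> drive_tool(deltas=[[0, 0, 0, 0, 0, 0, 1], [0, 0, 0, 0, 0, 0, 1], [0, 0, 0, 0, 0, 0.003, 1], [0, 0, 0, 0, 0, 0.006, 1], [0, 0, 0, 0, 0, 0.008, 1], [0, 0, 0, 0, 0, 0.008, 1]])

```text
time: 16.3
ee_pos: [0.4878, 0.1434, 0.1176]
eef_rot: [0.061, 0.998, 0.0, 0.0]
ft_force: [-0.8, -1.3, 4.4]
width: 0.0135
```

```bash
python3 -c "
from h import *
rel((.4878,.1434,.126),83)"
```

```text
t 16.3 pos [0.4878 0.1434 0.1176] yaw 83.0 q7 1.13 w 0.0135 F [-0.8 -1.3  4.4] M [-0.15  0.31 -0.05]
turn [0. 0. 0.] shift [ 0.     -0.     -0.0084]
```

>>> drive_tool(deltas=[[0, 0, 0, 0, 0, 0.003, 1], [0, 0, 0, 0, 0, 0.006, 1], [0, 0, 0, 0, 0, 0.008, 1], [0, 0, 0, 0, 0, 0.009, 1], [0, 0, 0, 0, 0, 0.009, 1], [0, 0, 0, 0, 0, 0.009, 1]])

```text
time: 16.9
ee_pos: [0.4879, 0.1435, 0.1093]
eef_rot: [0.061, 0.998, 0.0, 0.0]
ft_force: [-3.6, -1.8, 11.2]
width: 0.0135
```

The depth and force match the spring (about 33.5 mm). Twisting clockwise now, in feelable stages.

>>> drive_tool(deltas=[[0, 0, 3, 0, 0, 0, 1], [0, 0, 6, 0, 0, 0, 1], [0, 0, 10, 0, 0, 0, 1], [0, 0, 14, 0, 0, 0, 1], [0, 0, 18, 0, 0, 0, 1], [0, 0, 20, 0, 0, 0, 1], [0, 0, 20, 0, 0, 0, 1]])

```text
time: 17.6
ee_pos: [0.4881, 0.1444, 0.1095]
eef_rot: [0.233, 0.972, 0.001, 0.0]
ft_force: [-3.2, 1.2, 11.6]
width: 0.0132
```

```bash
python3 -c "
from h import *
rel((.4878,.1434,.1085),83)"
```

```text
t 17.6 pos [0.4881 0.1444 0.1095] yaw 63.0 q7 0.79 w 0.0132 F [-3.2  1.2 11.6] M [0.29 0.83 0.09]
turn [  0.1   0.  -20. ] shift [-0.0002 -0.001   0.001 ]
```

>>> drive_tool(deltas=[[0, 0, 5, 0, 0, 0, 1], [0, 0, 10, 0, 0, 0, 1], [0, 0, 15, 0, 0, 0, 1], [0, 0, 20, 0, 0, 0, 1], [0, 0, 25, 0, 0, 0, 1], [0, 0, 30, 0, 0, 0, 1], [0, 0, 35, 0, 0, 0, 1], [0, 0, 40, 0, 0, 0, 1], [0, 0, 45, 0, 0, 0, 1], [0, 0, 48, 0, 0, 0, 1], [0, 0, 48, 0, 0, 0, 1]])

```text
time: 18.7
ee_pos: [0.4889, 0.1443, 0.1098]
eef_rot: [0.609, 0.793, 0.002, 0.001]
ft_force: [-1.4, 1.0, 10.7]
width: 0.0136
```

```bash
python3 -c "
from h import *
rel((.4878,.1434,.1085),83)"
```

```text
t 18.7 pos [0.4889 0.1443 0.1098] yaw 14.9 q7 -0.03 w 0.0136 F [-1.4  1.  10.7] M [0.06 0.19 0.02]
turn [  0.2   0.1 -68.1] shift [-0.0006 -0.0013  0.0013]
```

>>> drive_tool(deltas=[[0, 0, 2, 0, 0, 0, 1], [0, 0, 4, 0, 0, 0, 1], [0, 0, 6, 0, 0, 0, 1], [0, 0, 8, 0, 0, 0, 1], [0, 0, 8, 0, 0, 0, 1]])

```text
time: 19.2
ee_pos: [0.489, 0.1442, 0.1099]
eef_rot: [0.663, 0.749, 0.002, 0.001]
ft_force: [-0.2, -0.6, 11.2]
width: 0.0132
```

```bash
python3 -c "
from h import *
rel((.4878,.1434,.1085),83)"
```

```text
t 19.2 pos [0.489  0.1442 0.1099] yaw 7.0 q7 -0.16 w 0.0132 F [-0.2 -0.6 11.2] M [0.01 0.17 0.08]
turn [  0.2   0.1 -76. ] shift [-0.0007 -0.0013  0.0013]
```

>>> drive_tool(deltas=[[0, 0, 1.5, 0, 0, 0, 1], [0, 0, 3, 0, 0, 0, 1], [0, 0, 4, 0, 0, 0, 1], [0, 0, 4, 0, 0, 0, 1]])

```text
time: 19.6
ee_pos: [0.4881, 0.1444, 0.1097]
eef_rot: [0.688, 0.726, 0.001, -0.0]
ft_force: [-6.3, 0.2, 16.0]
width: 0.0135
```

```bash
python3 -c "
from h import *
rel((.4878,.1434,.1085),83)"
```

```text
t 19.6 pos [0.4881 0.1444 0.1097] yaw 3.1 q7 -0.23 w 0.0135 F [-6.3  0.2 16. ] M [-0.11  1.12  0.4 ]
turn [  0.1  -0.  -79.9] shift [-0.001  -0.0003  0.0012]
```

>>> drive_tool(deltas=[[0, 0, 1, 0, 0, 0, 1], [0, 0, 1.5, 0, 0, 0, 1], [0, 0, 1.5, 0, 0, 0, 1]])

```text
time: 19.9
ee_pos: [0.488, 0.1443, 0.1097]
eef_rot: [0.697, 0.717, 0.001, -0.0]
ft_force: [-5.1, -0.8, 15.0]
width: 0.0136
```

```bash
python3 -c "
from h import *
rel((.4878,.1434,.1085),83)"
```

```text
t 19.9 pos [0.488  0.1443 0.1097] yaw 1.6 q7 -0.25 w 0.0136 F [-5.1 -0.8 15. ] M [-0.12  1.26  0.86]
turn [  0.1  -0.  -81.4] shift [-0.0009 -0.0002  0.0012]
```

Stop reached (the moment is rising, 0.86 N·m at about 81°). I'll back off slightly, ease up into the pocket, then release.

>>> drive_tool(deltas=[[0, 0, -1.5, 0, 0, 0, 1], [0, 0, -1.5, 0, 0, -0.002, 1], [0, 0, -1.5, 0, 0, -0.004, 1], [0, 0, -1.5, 0, 0, -0.005, 1], [0, 0, -1.5, 0, 0, -0.005, 1]])

```text
time: 20.4
ee_pos: [0.4878, 0.1441, 0.1139]
eef_rot: [0.688, 0.726, 0.0, -0.0]
ft_force: [-0.4, 4.1, 3.5]
width: 0.0135
```

```bash
python3 -c "
from h import *
rel((.4878,.1434,.1085),83)"
```

```text
t 20.4 pos [0.4878 0.1441 0.1139] yaw 3.1 q7 -0.23 w 0.0135 F [-0.4  4.1  3.5] M [0.95 0.09 0.25]
turn [  0.1  -0.  -79.9] shift [-0.0008 -0.0001  0.0054]
```

>>> drive_tool(deltas=[[0, 0, 0, 0, 0, 0, -1], [0, 0, 0, 0, 0, 0, -1], [0, 0, 0, 0, 0, 0, -1], [0, 0, 0, 0, 0, 0, -1], [0, 0, 0, 0, 0, 0, -1], [0, 0, 0, 0, 0, 0, -1], [0, 0, 0, 0, 0, 0, -1], [0, 0, 0, 0, 0, -0.03, -1], [0, 0, 0, 0, 0, -0.07, -1], [0, 0, 0, 0, 0, -0.12, -1], [0, 0, 0, 0, 0, -0.15, -1], [0, 0, 0, 0, 0, -0.15, -1]])

```text
time: 21.6
ee_pos: [0.4896, 0.144, 0.2682]
eef_rot: [0.688, 0.725, 0.004, 0.001]
ft_force: [0.8, 0.4, 0.5]
width: 0.0865
```

Run:
```python
from h import *
rel((.4878,.1434,.1085),83)
im,d=camera("scene");P,C=cloud("scene",im,d)
b=(C[:,2]>C[:,0]+40)&(np.hypot(P[:,0]-.488,P[:,1]-.143)<.05)&(P[:,2]>.08)
w=P[b];print(np.percentile(w[:,2],[5,30,50,70,97]).round(4)); w=w[w[:,2]>.124]; print(len(w),cv2.minAreaRect(w[:,:2].astype(np.float32)))
cap=P[b&(abs(P[:,2]-.095)<.007)]; A=np.c_[cap[:,:2]-cap[:,:2].mean(0),np.ones(len(cap))]; print("cap plane",np.linalg.lstsq(A,cap[:,2],rcond=None)[0], cv2.minEnclosingCircle(cap[:,:2].astype(np.float32)))
cv2.imwrite("pics/k.png",cv2.cvtColor(cv2.resize(im[110:215,150:290],(800,600),interpolation=2),cv2.COLOR_RGB2BGR))
```

```text
t 21.6 pos [0.4896 0.144  0.2682] yaw 3.0 q7 -0.30 w 0.0865 F [0.8 0.4 0.5] M [-0.08  0.03 -0.01]
turn [  0.5   0.1 -80. ] shift [-0.001  -0.0028  0.1596]
[0.094  0.0962 0.1003 0.1206 0.1318]
69 ((0.4867217242717743, 0.13963590562343597), (0.012998287566006184, 0.05008264631032944), 5.215945720672607)
cap plane [ 0.00993556 -0.00563047  0.09608092] ((0.4867381453514099, 0.14057783782482147), 0.02890527807176113)
```

View pics/k.png

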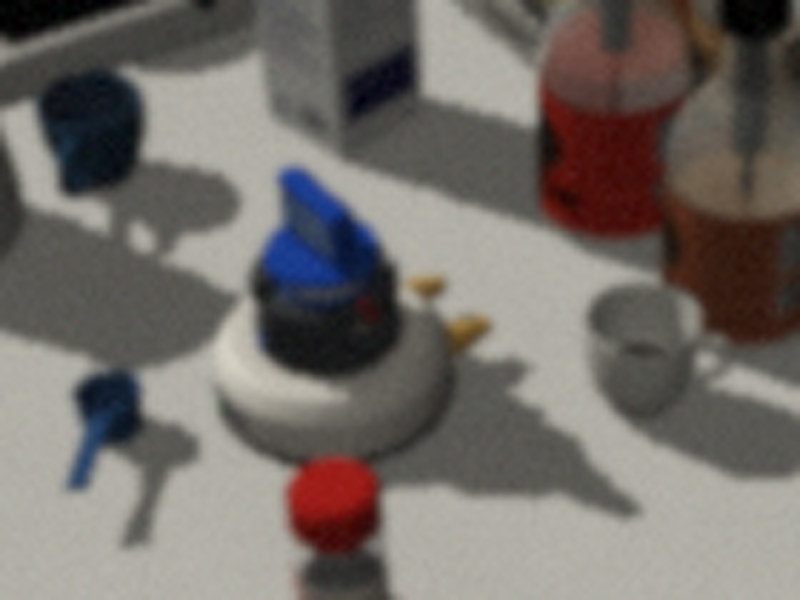

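The wing at (318,215) now points toward the red mark, and the cap sits low and level on the collar (about 11 mm lower than when it rested on the seat, so underside about 39 mm). The cup (645,350) and jar (335,500) haven't moved, and the gripper is clear.

```bash
python3 -c "
from bench import *
print(close_job())"
```

```text
the job is handed in; nothing more can be done
None
```

The blue-topped cartridge is fitted in the station and appears locked. I handed the job in at about 21.6 s, and no verdict is reported.

**What I did:**
- I set the lugs into the slots, then let go and regripped half a turn round, because the wrist could not twist far enough otherwise.
- I pushed it to about 34 mm against the spring and twisted clockwise about 80° until it stopped.
- I backed off slightly, eased it up into the pocket, released it and withdrew.
- The wrist force read at the end of each move stayed at or below about 18 N, and the moment at the stop was 0.86 N·m.

**Last checks:**
- **Height:** the underside is at about 39–40 mm, from the cap at 95–96 mm in the depth image.
- **Tilt and turn:** the cap is level to about 0.01 rad, and the lugs are about 5° from the station's y axis.
- **Surroundings:** the gripper is clear. The cup and jar look unmoved in the last picture. The tamper was outside that crop and I did not check it again; the arm never worked at its height near it.

**What failed or disagreed:**
- The first grasp closed on nothing because I lifted before the fingers had shut. The cartridge was not disturbed, and I repeated it.
- The two cameras disagreed by about 4 mm in y, and the scene camera put the finished cartridge about 3 mm from where I felt the station axis. I relied on feel inside the bore.

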